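Point out the stray vial and its empty well

TASK

One vial was left out of the vial rack: show the technician which one it is and where it belongs. Point at the stray vial with the fingertips centred a few centimetres straight above its cap and stay there for two seconds; then point in the same way at the rack's one empty well, and finish there, holding still above it. Touch, move and lift nothing, and do not dip down over any other vial on the way.

Things in the scene. Friction and masses are not known exactly. Their poses are not given: they have to be found in the camera images.
- vial_out_top (a point): centre of the top of the stray vial's black cap, 54 mm above the worktop; z up
- vial_out: the stray vial: amber vial with black screw cap, 24 mm across, 54 mm tall, standing upright on the bare worktop away from the rack (right of it as the robot sees it); the only vial outside the rack. Loose, 20 g. Origin at the centre of its underside, z up
- vial_rack: fixed white vial rack, body 106 (x) x 156 (y) x 40 mm high, on a base flange 118 x 168 mm, 6 mm high; six round wells of 26 mm in 2 rows of 3, 50 mm apart both ways, 34 mm deep (well floor 6 mm above the worktop). Five wells hold vials, one is empty; which one changes. Open fingers brought low over the empty well could meet the neighbouring caps. Origin at the centre of its underside; turned about the vertical by up to 0.5 rad
- well0 (a point): centre of the mouth of a rack well, in the rack's top face 40 mm above the worktop, at x -25, y -50 mm in the rack's frame; z up. The empty well is the one of the six with no vial_in body near its axis
- well1 (a point): centre of the mouth of a rack well, in the rack's top face 40 mm above the worktop, at x -25, y +0 mm in the rack's frame; z up. The empty well is the one of the six with no vial_in body near its axis
- well2 (a point): centre of the mouth of a rack well, in the rack's top face 40 mm above the worktop, at x -25, y +50 mm in the rack's frame; z up. The empty well is the one of the six with no vial_in body near its axis
- well3 (a point): centre of the mouth of a rack well, in the rack's top face 40 mm above the worktop, at x +25, y -50 mm in the rack's frame; z up. The empty well is the one of the six with no vial_in body near its axis
- well4 (a point): centre of the mouth of a rack well, in the rack's top face 40 mm above the worktop, at x +25, y +0 mm in the rack's frame; z up. The empty well is the one of the six with no vial_in body near its axis
- well5 (a point): centre of the mouth of a rack well, in the rack's top face 40 mm above the worktop, at x +25, y +50 mm in the rack's frame; z up. The empty well is the one of the six with no vial_in body near its axis
- vial_in0: amber vial with black cap like the stray one, 24 mm across, 54 mm tall, standing in one of the rack's wells (any of the six); its cap top is 60 mm above the worktop, 20 mm above the rack. Loose. Origin at the centre of its underside
- vial_in1: amber vial with black cap like the stray one, 24 mm across, 54 mm tall, standing in one of the rack's wells (any of the six); its cap top is 60 mm above the worktop, 20 mm above the rack. Loose. Origin at the centre of its underside
- vial_in2: amber vial with black cap like the stray one, 24 mm across, 54 mm tall, standing in one of the rack's wells (any of the six); its cap top is 60 mm above the worktop, 20 mm above the rack. Loose. Origin at the centre of its underside
- vial_in3: amber vial with black cap like the stray one, 24 mm across, 54 mm tall, standing in one of the rack's wells (any of the six); its cap top is 60 mm above the worktop, 20 mm above the rack. Loose. Origin at the centre of its underside
- vial_in4: amber vial with black cap like the stray one, 24 mm across, 54 mm tall, standing in one of the rack's wells (any of the six); its cap top is 60 mm above the worktop, 20 mm above the rack. Loose. Origin at the centre of its underside
- pipette: white single-channel pipette lying flat, 265 x 42 x 24 mm, beyond the stray vial; bystander, loose, to be left alone. Origin at the centre of its underside
- bench_timer: white square bench timer with three buttons, 66 x 68 x 21 mm; bystander, loose, to be left alone. Origin at the centre of its underside
- blue_cap_bottle: glass reagent bottle with a blue cap, 80 mm across, 141 mm tall, upright; bystander, loose, to be left alone. Origin at the centre of its underside
Not all that is in view belongs to the job. Leave any turquoise look-alike of the vial_out alone. What is shaped like the vial_in3 but white is not meant.

How it is judged (in metres and radians):
On the way, in this order (a step that is already met when the one before it is completed fails the run):
1. point at the stray vial from just above and dwell (horizontal distance between the grasp point and vial_out_top below 0.02 m and z of the grasp point in the frame of vial_out_top between 0.003 and 0.085 m), for 1.5 s.
2. then point at the empty well from just above ((horizontal distance between the grasp point and well0 below 0.02 m or horizontal distance between the grasp point and well1 below 0.02 m or horizontal distance between the grasp point and well2 below 0.02 m or horizontal distance between the grasp point and well3 below 0.02 m or horizontal distance between the grasp point and well4 below 0.02 m or horizontal distance between the grasp point and well5 below 0.02 m) and horizontal distance between the grasp point and vial_in0 above 0.03 m and horizontal distance between the grasp point and vial_in1 above 0.03 m and horizontal distance between the grasp point and vial_in2 above 0.03 m and horizontal distance between the grasp point and vial_in3 above 0.03 m and horizontal distance between the grasp point and vial_in4 above 0.03 m and z of the grasp point in the frame of well0 between 0.003 and 0.085 m), for 0.5 s.
At the end, for the whole second after the job is handed in: The grasp point is within 20 mm (horizontally) of the axis of the empty well and 3 to 85 mm above the well's mouth (fingertips lie up to about 20 mm lower), every vial is within 5 mm of where it stood, and the stray vial stands upright and still (all of step 2 and distance of each of vial_in0, vial_in1, vial_in2, vial_in3, vial_in4, vial_out from where it was at the start of the episode below 0.005 m and angle between vial_out's own z axis and vertical below 0.1 rad and linear speed of vial_out below 0.02 m/s); the robot touches nothing.
It fails at once if the fingers or the arm touch something (contact force between any of the fingers, the arm and anything else above 0.3 N).
It fails at once if a vial is moved or lifted (more than 5 mm) (distance of any of vial_in0, vial_in1, vial_in2, vial_in3, vial_in4, vial_out from where it was at the start of the episode above 0.005 m).
It fails at once if a bystander is moved (more than 10 mm) (distance of any of pipette, bench_timer, blue_cap_bottle from where it was at the start of the episode above 0.01 m).
It fails at once if the fingers dip low over a vial in the rack (grasp point within 12 mm of its axis and less than 35 mm above its cap) ((horizontal distance between the grasp point and vial_in0 below 0.012 m and height (world z) of the grasp point below 0.095 m) or (horizontal distance between the grasp point and vial_in1 below 0.012 m and height (world z) of the grasp point below 0.095 m) or (horizontal distance between the grasp point and vial_in2 below 0.012 m and height (world z) of the grasp point below 0.095 m) or (horizontal distance between the grasp point and vial_in3 below 0.012 m and height (world z) of the grasp point below 0.095 m) or (horizontal distance between the grasp point and vial_in4 below 0.012 m and height (world z) of the grasp point below 0.095 m)).
It also fails if it takes over 38 s, if anything falls off the work surface, if the arm or the gripper's body presses on something with over 40 N, if the wrist force passes 120 N, or if a joint passes its speed limit or range.

ROBOT

A 7-joint arm with a two-finger parallel gripper is mounted at the origin on a cart in front of the work surface, level with it; the furniture and walls round the work are solid. World frame = base frame: x ahead of the robot, y to its left, z up, the work surface at z = 0. Lengths are in mm, angles in rad, forces in N, time in s.
With the tool pointing down it reaches from about 425 to 950 mm from the base axis. Payload 16.7 kg.
Tool frame: the origin (TCP) lies midway between the tips of the shut fingers; the grasp point (between the pads) lies r.grip_point_offset behind it (r.grip_point_offset is the distance from the TCP to the grasp point, in mm); z points along the fingers, y is the line along which they close (so a half turn about z gives the same grasp; the last joint's range is limited). The gripper opens to 94 mm and grips with 3 to 60 N. Pads are 16 mm wide; open, the fingers measure 119 mm over their backs; the gripper's body (75 mm by 177 mm) begins 78 mm behind the grasp point.
Start: joints at [1, 0.426, 0.074, 1.606, -0.034, 1.111, -0.067], TCP at [276.313, -615.813, 205.467] pointing down, gripper open.
Joint ranges: [-2.85, 2.85], [-0.5, 2.14], [-1.23, 1.37], [0.21, 2.46], [-1.02, 4.16], [0.16, 2.05], [-2.73, 2.73]. Speed limits (rad/s): [1.89, 1.89, 2.39, 2.39, 3.01, 3.01, 3.01].

INTERFACE

Orientations are given as a rotation vector (axis times angle).
In Python, from bench import status, eyes, r gives the robot as it stands.
- The arm moves only by the tool arm_command, never from a script. Its argument "commands" is a list of rows, each a list of 3 entries, a list of its own where there are three numbers: the turn, a rotation vector about the tool's x, y, z in rad, then the shift along the tool's x, y, z in cm, then the closure, from -1 (fully open) to 1 (shut). A call has 1 to 12 rows; each row shifts and turns the commanded pose from where the row before left it, along the tool's axes as they then stand; what a row does not reach is not made up. A row lasts 1/10 s, in which the tool goes at most 50 mm and 8.59 degrees, less where a joint would pass 70% of its speed; a pose out of reach is approached as far as the arm can. A call with a gripper value outside its range is refused whole. The fingers move at their own pace and stop on an object; "grip_force" is the grip in N (left out, the last holds). Time passes only in rows, so rows that do not move let the fingers close. It gives the time, the measured TCP pose, the force, the opening and the grip force at its end, in the units of the state.
- status.sense(): the state, without advancing time (a new reading comes with each control period).
- eyes.capture(name): name is "side" or "top"; returns a dict with "frame" (384x512x3 uint8, blue, green, red), "mtx" (3x3 intrinsics, pixels), "extrinsics" (4x4, takes a point from world to camera coordinates). Camera axes: x right, y down, z forward; pixel columns grow to the right and rows downward; lengths in mm; the calibration is good to about 2 mm. A picture is of the moment at which its call begins. There is no depth.
- r.close_job(): hands the job in; it is judged then, once.
Trained networks look in the newest picture that a camera, given by its name, has taken for a name from the list of things; names that differ only in an ending like _2 or _b are one class to them, and where a whole thing is asked for, a point or a joint stands for the part that bears it (a point fixed in the world has none). Each returns a list of dicts, best first, with "p" (0 to 1); they miss things now and then, are a little off and sometimes report something else, mostly with a low value. They report only what shows in the picture. A call takes as long as a camera call. They do not tell look-alikes from the thing itself.
- eyes.recognise(thing, camera): "centre" ([column, row] in pixels, amid what is visible of it).
- eyes.silhouettes(thing, camera): "mask" (384x512 bool, what is visible of it) and "centre" ([column, row] in pixels, amid what is visible of it).
- eyes.tip_of(thing, camera): "centre" ([column, row] in pixels: a listed point, or the origin of a listed thing).
The state is a dict: "clock": time; "joint_pos": joint angles; "joint_vel": joint speeds; "joint_torque": joint torques, N m; "eef_pos": TCP position; "ee_rot": TCP orientation; "force": force on the tool from outside, world axes, zero at the start; "torque": the same for the moment, N m; "opening": opening from 0.0 (shut) to 1.0 (fully open); "gripper_force": force on a finger pad.
Only numpy, scipy, OpenCV 4.12 (cv2) and the standard library are available. Lean on these libraries where they do the work, as an engineer would, in place of code of your own. Each camera call takes 0.05 s, during which the arm holds its last target. There are 200 camera calls.

## Working session

There is one attempt and no reset: what is moved stays moved. The work goes in short steps, Python scripts to look and compute and a tool call to move; the robot and the scene stay as the last step left them, time stands still between calls to the robot, and variables do not carry over. Pictures are saved under pics/ and viewed, at most 10 in all, crops included, and the job is handed in when it is done.

Besides the shell and the picture viewer there is one more tool, called by a JSON object that holds its "fn" and its "kwargs". arm_command: Moves the arm, as the interface text tells. Its arguments: {"type":"object","properties":{"commands":{"type":"array","items":{"type":"array"}},"grip_force":{"type":"number"}},"required":["commands"]}

```bash
mkdir -p pics; cat > h.py <<'E'
import numpy as np, cv2
from bench import status, eyes, r
def ray(c,px,z):
    K=np.array(c["mtx"]);E=np.array(c["extrinsics"]);R=E[:3,:3];t=E[:3,3]
    o=-R.T@t; d=R.T@np.linalg.inv(K)@np.array([px[0],px[1],1.])
    return np.round(o+d*(z-o[2])/d[2],1)
E
python3 - <<'E'
from h import *
s=status.sense(); print(s["clock"],s["eef_pos"],s["ee_rot"],s["opening"],r.grip_point_offset)
for n in("top","side"):
    c=eyes.capture(n); cv2.imwrite(f"pics/{n}0.png",c["frame"])
    E=np.array(c["extrinsics"]);print(n,(-E[:3,:3].T@E[:3,3]).round())
    for t,z in(("vial_out_top",54),("vial_in0",30),("vial_rack",20)):
        for d in eyes.recognise(t,n): print(t,d["p"],d["centre"],ray(c,d["centre"],z))
    for t,z in [("vial_out_top",54),("vial_rack",0)]+[(f"well{i}",40) for i in range(6)]:
        for d in eyes.tip_of(t,n): print("tip",t,d["p"],d["centre"],ray(c,d["centre"],z))
E
```

```text
0.0 [ 276.16325558 -615.44631144  204.78093099] [-3.07080104e+00 -6.57375409e-01  4.83927465e-04] 0.9955104254045306 18.8
top [ 436.  -56. 1368.]
vial_out_top 0.68 [376.8, 157.3] [ 632.4 -416.5   54. ]
vial_out_top 0.63 [332.5, 181.3] [ 558.5 -286.5   54. ]
vial_out_top 0.57 [313.8, 188.2] [ 537.  -231.8   54. ]
vial_in0 0.65 [151.6, 212.8] [455.1 245.   30. ]
vial_in0 0.52 [186.4, 216.0] [447.9 141.6  30. ]
vial_in0 0.44 [182.6, 202.8] [486.7 154.3  30. ]
vial_rack 0.83 [200.4, 201.2] [493.1 102.8  20. ]
tip vial_out_top 0.61 [316.6, 188.1] [ 537.5 -240.    54. ]
tip vial_out_top 0.43 [339.0, 182.5] [ 555.4 -305.6   54. ]
tip vial_out_top 0.38 [198.3, 195.1] [509.3 105.4  54. ]
tip vial_rack 0.67 [203.3, 201.3] [493.8  96.3   0. ]
tip well0 0.9 [183.8, 202.3] [487.9 149.2  40. ]
tip well0 0.87 [222.2, 203.8] [486.   35.9  40. ]
tip well0 0.86 [210.9, 186.7] [535.8  70.7  40. ]
tip well0 0.8 [191.3, 218.3] [441.4 125.5  40. ]
tip well0 0.69 [205.3, 208.5] [471.   85.3  40. ]
tip well0 0.68 [198.6, 192.9] [516.6 106.5  40. ]
tip well1 0.9 [183.8, 202.3] [487.9 149.2  40. ]
tip well1 0
[... 3241 characters left out ...]

tip well3 0.76 [294.8, 253.5] [490.1 153.7  40. ]
tip well3 0.66 [274.6, 226.9] [531.6  59.1  40. ]
tip well4 0.95 [304.7, 232.0] [465.5  77.1  40. ]
tip well4 0.94 [283.0, 238.4] [513.3 102.5  40. ]
tip well4 0.83 [290.7, 224.2] [495.3  47.   40. ]
tip well4 0.81 [311.3, 242.1] [453.9 114.   40. ]
tip well4 0.76 [294.8, 253.5] [490.1 153.7  40. ]
tip well4 0.66 [274.6, 226.9] [531.6  59.1  40. ]
tip well5 0.95 [304.7, 232.0] [465.5  77.1  40. ]
tip well5 0.94 [283.0, 238.4] [513.3 102.5  40. ]
tip well5 0.83 [290.7, 224.2] [495.3  47.   40. ]
tip well5 0.81 [311.3, 242.1] [453.9 114.   40. ]
tip well5 0.76 [294.8, 253.5] [490.1 153.7  40. ]
tip well5 0.66 [274.6, 226.9] [531.6  59.1  40. ]
```

View pics/top0.png

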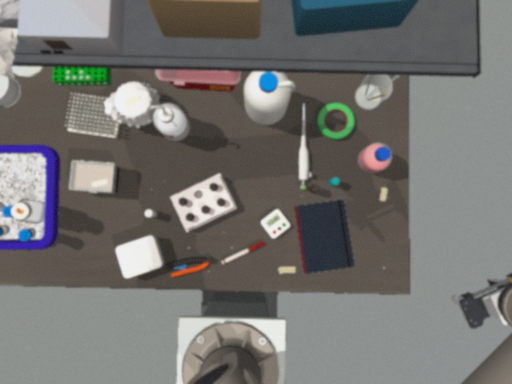

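View pics/side0.png

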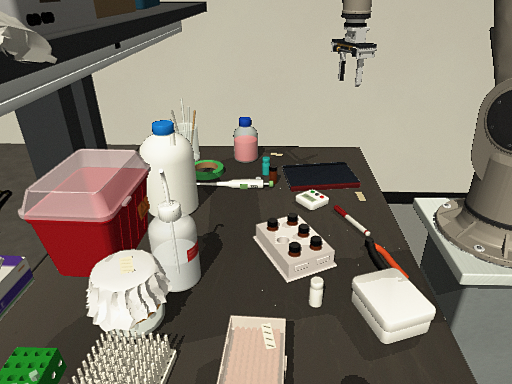

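The top view shows the rack at about (203,202), a teal look-alike at (335,181) and a white one at (150,213). In the side view, a dark vial stands next to the teal one at about (273,173). I'll zoom in on both areas.

```bash
python3 - <<'E'
import cv2, numpy as np
a=cv2.imread("pics/top0.png");b=cv2.imread("pics/side0.png")
f=lambda i,x,y:cv2.resize(i[y:y+50,x:x+66],(396,300),interpolation=cv2.INTER_CUBIC)
cv2.imwrite("pics/z.png",np.vstack([np.hstack([f(a,170,175),f(a,285,160)]),np.hstack([f(b,255,205),f(b,235,145)])]))
E
```

```text
(no output)
```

View pics/z.png

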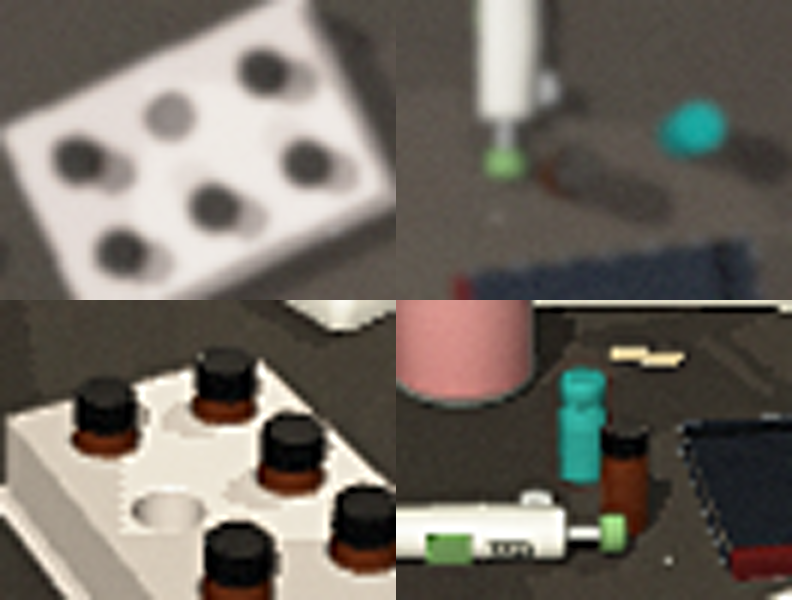

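```bash
cat > d.py <<'E'
from h import *
import sys
from scipy.spatial.transform import Rotation as R
def to(p):
    s=status.sense(); print(s["clock"],s["eef_pos"].round(1) if hasattr(s["eef_pos"],"round") else s["eef_pos"])
    print("tool cm",(R.from_rotvec(s["ee_rot"]).inv().apply(np.array(p)-s["eef_pos"])/10).round(2), (R.from_rotvec(s["ee_rot"]).apply([0,0,1])).round(3))
if __name__=="__main__": to([float(v) for v in sys.argv[1:4]])
E
python3 - <<'E'
from d import *
t=eyes.capture("top");s=eyes.capture("side")
P=lambda c:np.array(c["mtx"])@np.array(c["extrinsics"])[:3]
for a,b,z in(((198.3,194.2),(283,240.3),40),((315.3,187.5),(273.2,167.5),54)):
    X=cv2.triangulatePoints(P(t),P(s),np.array(a,float).reshape(2,1),np.array(b,float).reshape(2,1));print(X[:3,0]/X[3],ray(t,a,z),ray(s,b,z))
to([539,-234,200])
E
```

```text
[513.0383192  107.41615397  38.57964251] [512.8 107.3  40. ] [513.4 109.3  40. ]
[ 538.98213997 -236.88606808   48.91080967] [ 539.1 -236.2   54. ] [ 538.1 -225.8   54. ]
1.3 [ 276.3 -615.8  205.5]
tool cm [ 39.6  -24.08   0.55] [-0.  0. -1.]
```

{"fn": "arm_command", "kwargs": {"commands": [[[0,0,0],[3.3,-2,0],1],[[0,0,0],[3.3,-2,0],1],[[0,0,0],[3.3,-2,0],1],[[0,0,0],[3.3,-2,0],1],[[0,0,0],[3.3,-2,0],1],[[0,0,0],[3.3,-2,0],1],[[0,0,0],[3.3,-2,0],1],[[0,0,0],[3.3,-2,0],1],[[0,0,0],[3.3,-2,0],1],[[0,0,0],[3.3,-2,0],1],[[0,0,0],[3.3,-2,0],1],[[0,0,0],[0,0,0],1]]}}

```text
clock: 2.5
eef_pos: [520.5, -261.3, 205.6]
ee_rot: [-3.068, -0.668, -0.003]
force: [0.2, -0.9, -0.2]
opening: 0.021
gripper_force: 0.0
```

```bash
python3 d.py 539 -234 97
```

```text
2.5 [ 520.5 -261.3  205.6]
tool cm [ 2.79 -1.71 10.87] [ 0.001  0.002 -1.   ]
```

{"fn": "arm_command", "kwargs": {"commands": [[[0,0,0],[1.4,-0.85,0],1],[[0,0,0],[1.4,-0.85,0],1],[[0,0,0],[0,0,2],1],[[0,0,0],[0,0,2],1],[[0,0,0],[0,0,2],1],[[0,0,0],[0,0,2],1],[[0,0,0],[0,0,1],1],[[0,0,0],[0,0,0],1],[[0,0,0],[0,0,0],1]]}}

```text
clock: 3.4
eef_pos: [536.5, -239.6, 116.1]
ee_rot: [3.072, 0.657, 0.001]
force: [0.4, -0.2, 0.2]
opening: 0.004
gripper_force: 0.0
```

```bash
python3 - <<'E'
from d import *
to([539,-234,97])
t=eyes.capture("top")["frame"];s=eyes.capture("side")["frame"]
f=lambda i,x,y:cv2.resize(i[y:y+75,x:x+99],(396,300),interpolation=cv2.INTER_CUBIC)
cv2.imwrite("pics/c1.png",np.hstack([f(t,265,145),f(s,225,110)]))
E
```

```text
3.4 [ 536.5 -239.6  116.1]
tool cm [ 0.46 -0.41  1.91] [ 0. -0. -1.]
```

View pics/c1.png

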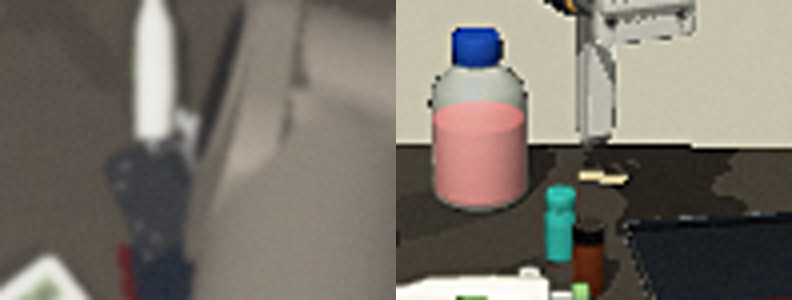

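The fingers show directly above the dark-capped amber vial in the side crop (tip at about column 596, cap at 590). I'll go down 2 cm and dwell there.

{"fn": "arm_command", "kwargs": {"commands": [[[0,0,0],[0.3,-0.3,1],1],[[0,0,0],[0,0,1],1],[[0,0,0],[0,0,0],1],[[0,0,0],[0,0,0],1],[[0,0,0],[0,0,0],1],[[0,0,0],[0,0,0],1],[[0,0,0],[0,0,0],1],[[0,0,0],[0,0,0],1],[[0,0,0],[0,0,0],1],[[0,0,0],[0,0,0],1],[[0,0,0],[0,0,0],1],[[0,0,0],[0,0,0],1]]}}

```text
clock: 4.7
eef_pos: [537.6, -235.5, 95.5]
ee_rot: [-3.072, -0.658, -0.0]
force: [-0.6, 0.2, -0.2]
opening: 0.007
gripper_force: 0.0
```

{"fn": "arm_command", "kwargs": {"commands": [[[0,0,0],[0,0,0],1],[[0,0,0],[0,0,0],1],[[0,0,0],[0,0,0],1],[[0,0,0],[0,0,0],1],[[0,0,0],[0,0,0],1],[[0,0,0],[0,0,0],1],[[0,0,0],[0,0,0],1],[[0,0,0],[0,0,0],1],[[0,0,0],[0,0,0],1],[[0,0,0],[0,0,0],1],[[0,0,0],[0,0,0],1],[[0,0,0],[0,0,0],1]]}}

```text
clock: 5.9
eef_pos: [537.6, -235.5, 95.5]
ee_rot: [-3.072, -0.658, -0.0]
force: [0.5, 0.0, 0.2]
opening: 0.005
gripper_force: 0.0
```

```bash
python3 d.py 513 107 200
```

```text
5.9 [ 537.6 -235.5   95.5]
tool cm [ 11.78 -32.26 -10.45] [ 0.  0. -1.]
```

{"fn": "arm_command", "kwargs": {"commands": [[[0,0,0],[0,0,-3.5],1],[[0,0,0],[0,0,-3.5],1],[[0,0,0],[0,0,-3.5],1],[[0,0,0],[1.3,-3.6,0],1],[[0,0,0],[1.3,-3.6,0],1],[[0,0,0],[1.3,-3.6,0],1],[[0,0,0],[1.3,-3.6,0],1],[[0,0,0],[1.3,-3.6,0],1],[[0,0,0],[1.3,-3.6,0],1],[[0,0,0],[1.3,-3.6,0],1],[[0,0,0],[1.3,-3.6,0],1],[[0,0,0],[1.3,-3.6,0],1]]}}

```text
clock: 7.1
eef_pos: [511.4, 109.4, 200.7]
ee_rot: [3.072, 0.657, 0.001]
force: [1.2, 0.1, 1.0]
opening: 0.008
gripper_force: 0.0
```

{"fn": "arm_command", "kwargs": {"commands": [[[0,0,0],[0,0,0],1],[[0,0,0],[0,0,0],1]]}}

```text
clock: 7.3
eef_pos: [511.5, 108.4, 200.5]
ee_rot: [3.071, 0.66, -0.0]
force: [-0.9, -1.1, -0.9]
opening: 0.005
gripper_force: 0.0
```

```bash
python3 d.py 513 107.5 92
```

```text
7.3 [511.5 108.4 200.5]
tool cm [ 0.1   0.15 10.85] [-0. -0. -1.]
```

{"fn": "arm_command", "kwargs": {"commands": [[[0,0,0],[0.1,0.1,2],1],[[0,0,0],[0,0,2],1],[[0,0,0],[0,0,2],1],[[0,0,0],[0,0,2],1],[[0,0,0],[0,0,2],1],[[0,0,0],[0,0,0.8],1],[[0,0,0],[0,0,0],1],[[0,0,0],[0,0,0],1],[[0,0,0],[0,0,0],1],[[0,0,0],[0,0,0],1],[[0,0,0],[0,0,0],1],[[0,0,0],[0,0,0],1]]}}

```text
clock: 8.5
eef_pos: [513.1, 107.5, 92.8]
ee_rot: [3.072, 0.658, 0.001]
force: [-0.0, 0.6, -0.0]
opening: 0.004
gripper_force: 0.0
```

```bash
python3 - <<'E'
from d import *
to([513,107.5,92])
s=eyes.capture("side")["frame"]
cv2.imwrite("pics/c2.png",cv2.resize(s[130:280,200:400],(800,600),interpolation=cv2.INTER_CUBIC))
E
```

```text
8.5 [513.1 107.5  92.8]
tool cm [-0.01 -0.01  0.08] [ 0.  0. -1.]
```

View pics/c2.png

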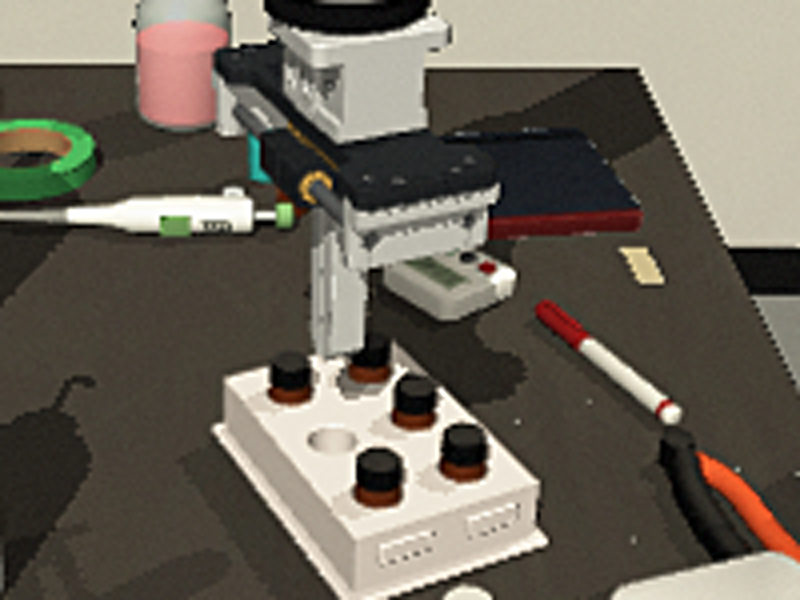

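The shut fingertips (about 340,350) sit straight above the empty well (about 332,440), and all five racked vials are still in place. One more short hold, then I hand in.

{"fn": "arm_command", "kwargs": {"commands": [[[0,0,0],[0,0,0],1],[[0,0,0],[0,0,0],1],[[0,0,0],[0,0,0],1],[[0,0,0],[0,0,0],1],[[0,0,0],[0,0,0],1]]}}

```text
clock: 9.05
eef_pos: [512.9, 107.4, 92.5]
ee_rot: [-3.072, -0.658, 0.0]
force: [0.2, -0.0, 0.5]
opening: 0.008
gripper_force: 0.0
```

```bash
python3 -c "
from bench import r
print(r.close_job())"
```

```text
the job is handed in; nothing more can be done
None
```

I pointed at the stray vial for over 2 s, then at the rack's empty well, and finished holding still about 70 mm above its mouth; I saw no sign of contact, and the job is handed in, though no verdict came back.

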